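Isolate the board preheater and reset its frame one hole wider

TASK

The next circuit board is too wide for the preheater's frame: switch the preheater off at the bench isolator, and only then pull up the orange lock plunger, slide the crossbar to the next hole so that the frame opens by one hole, and let the pin go fully home in it. Finish while still holding the plunger knob, keeping the pin down in its hole while I clip the board in. Keep off the hot heater glass and leave the parts tray, flux bottle and solder reel where they are.

Things in the scene. Friction and masses are not known exactly. Their poses are not given: they have to be found in the camera images.
- isolator: bench isolator: grey box 130 mm (its x) by 90 mm (its y), 71 mm tall, screwed to the bench, a black cable gland on each x end; origin at the middle of its underside. On top a yellow disc (top at 75 mm) and a red bar handle. ON: the bar lies along the box's long side, in line with the glands. OFF: the bar lies across the box
- handle_grip (a point): centre of the isolator's red bar handle, on its vertical turning axis, 97 mm above the bench. The bar is 64 mm long, 14 mm wide, and stands 79 to 109 mm above the bench on a red hub of radius 21 mm (up to 81 mm). This frame turns with the handle: its y axis lies along the bar, z up
- isolator_handle (a joint): angle of the handle, rad: 0 = OFF, 1.571 = ON (as found). It grows clockwise seen from above, so it is switched off by a quarter turn anticlockwise. Over-centre detent: about 0.2 N m holds it at either end, and once past the middle (0.785) it snaps on to the nearer end by itself when let go
- preheater: board preheater fixed to the bench, a tan box; origin at the middle of its underside, x away from the robot, y along its two guide tubes (25 mm square, aluminium, tops at 107 mm) at x = -125 mm (robot's side, 11 mm holes every 40 mm) and +125 mm, between black posts at y = -182 and 182 mm. Fixed crossbar at y = -130 mm; the sliding one starts at y = 0 and opens the frame towards +y
- glass: hot heater glass, 150 x 210 x 3 mm, its top 77 mm above the bench in the middle of the preheater; origin at the centre of its underside. Not to be touched
- crossbar (a joint): position of the sliding crossbar along the preheater's y, m: 0 = the hole it starts in (within 1 mm), 0.040 = the next hole that opens the frame (target), -0.040 = the next that closes it. About 2 N of friction; locked while the pin is in a hole, but for some 1.5 mm of play. Rides on grey sleeves 36 x 44 mm, tops 112 mm above the bench
- plunger (a joint): lift of the spring lock plunger, m: 0 = pin home in a hole, 0.016 = pulled up to its stop. The 8 mm round-nosed pin clears the tube from 0.010 up; let down between holes it rests on the tube at 0.010. The spring presses it down with 4 N when home, 8 N when fully pulled. The plunger rides on the crossbar, so the crossbar is slid by the raised knob
- plunger_knob (a point): centre of the orange plunger knob, an upright cylinder 25 mm across, 24 mm tall, the highest thing on the preheater, over the crossbar's front sleeve. With the pin home this point is 141 mm above the bench, the knob's top 153, its underside 129 mm; a steel barrel 20 mm across stands below it. Grip it from above. Axes parallel to the preheater's
- next_hole (a point): centre of the target hole, at the top of the perforated tube, 107 mm above the bench; it is where the pin must go, right below the knob's centre in the end
- parts_tray: blue divided parts tray, 160 x 110 mm, 35 mm tall, loose; origin at the middle of its underside. Leave alone
- flux_bottle: white bottle, 40 mm across, 100 mm tall, loose; origin at the middle of its underside. Leave alone
- solder_reel: metal solder reel standing on its flange, 56 mm across, 41 mm tall, loose; origin at the middle of its underside. Leave alone
Not all that is in view belongs to the job. Of the things like the isolator, leave any that is blue; of the rest the larger one is meant.

How it is judged (in metres and radians):
On the way, in this order (a step that is already met when the one before it is completed fails the run):
1. the isolator is at OFF (value of joint isolator_handle below 0.12 rad and value of joint plunger below 0.004 m), for 0.2 s.
2. the plunger is pulled clear of the hole it was in (value of joint plunger above 0.009 m), for 0.1 s.
3. the pin is home in the next hole (value of joint plunger below 0.002 m and value of joint crossbar between 0.036 and 0.044 m), for 0.2 s.
At the end, for the whole second after the job is handed in: the isolator handle stands at OFF (within 0.12 rad), the crossbar stands still at the next hole that opens the frame (0.040 m within 4 mm), the pin is home in it (lift under 2 mm), and the fingers still hold the plunger knob with more than 2 N (all of step 3 and value of joint isolator_handle below 0.12 rad and velocity of joint crossbar between -0.005 and 0.005 m/s and contact force between the fingers and plunger above 2 N); the arm keeps its last pose, push and grip.
It fails at once if the plunger is pulled or the crossbar moved while the isolator is not off (value of joint isolator_handle above 0.3 rad and (value of joint plunger above 0.005 m or value of joint crossbar above 0.008 m or value of joint crossbar below -0.008 m)).
It fails at once if the robot touches the hot glass (contact force between any of the arm, the fingers and glass above 1 N).
It fails at once if a loose thing is shifted by more than 30 mm or knocked over (distance of any of parts_tray, flux_bottle, solder_reel from where it was at the start of the episode above 0.03 m or angle between any of flux_bottle, solder_reel's own z axis and vertical above 0.6 rad).
It also fails if it takes over 54 s, if anything falls off the work surface, if the arm or the gripper's body presses on something with over 40 N, if the wrist force passes 120 N, or if a joint passes its speed limit or range.

ROBOT

A 6-joint arm with a two-finger parallel gripper is mounted at the origin on the work surface. World frame = base frame: x ahead of the robot, y to its left, z up, the work surface at z = 0. Lengths are in m, angles in degrees, forces in N, time in s.
With the tool pointing down it reaches from about 0.35 to 0.875 m from the base axis. Payload 15.5 kg.
Tool frame: the origin (TCP) lies between the finger pads; the fingertips stand 11 mm ahead of it and the grasp point (between the pads) lies 8 mm behind it; z points along the fingers, y is the line along which they close (so a half turn about z gives the same grasp; the last joint's range is limited). The gripper opens to 85 mm and grips with 20 to 120 N. Pads are 22 mm wide; open, the fingers measure 114 mm over their backs; the gripper's body (76 mm by 85 mm) begins 54 mm behind the grasp point. The pads swing forward as they close: fully open they stand 13 mm farther back than shut.
Start: joints at [-71.133, 28.281, 77.091, -0, 74.628, -5.472], TCP at [0.258, -0.569, 0.242] pointing down, gripper open.
Joint ranges: [-166.48, 166.48], [-47.26, 123.95], [12.59, 153.08], [-70.14, 250.14], [6.76, 159.57], [-176.63, 176.63]. Speed limits (degrees/s): [108.29, 108.29, 147.25, 172.46, 172.46, 172.46].

INTERFACE

Orientations are given as [roll, pitch, yaw] about the fixed x, y, z axes, in that order (R = Rz(yaw) Ry(pitch) Rx(roll)).
In Python, from workcell import env gives the robot as it stands. Calls block until the motion is done:
- env.reach(position, orientation): joint-space move of the TCP to a pose.
- env.move_l(position, rot=None, v=0.15, force_limit=None): straight line of the TCP; rot=None keeps the orientation; v is the mean speed in m/s. With force_limit (N) it stops when the force on the tool has changed by that much, and returns True; else False.
- env.set_joints(angles): joint-space move.
- env.grip(opening, force=None): opening from 0.0 (shut) to 1.0 (fully open); force is the grip in N (None keeps the last); returns when the fingers have stopped.
- env.pause(seconds).
- env.solve_ik(position, orientation): joint angles nearest the present ones, or None.
- env.state(): the state.
- env.snapshot(name): name is "side" or "top" or "wrist"; returns the picture (420x560x3 uint8, blue, green, red); there is no depth.
- env.get_calibration(name): a dict with "fov_y" (degrees; the focal length in pixels is half the picture's height over the tangent of half this angle, whatever the lens; pixels are square), "cx", "cy" (the principal point, pixels), "rvec" (rotation vector, rad) and "tvec" (3), from world to camera coordinates, as OpenCV has them. Camera axes: x right, y down, z forward; pixel columns grow to the right and rows downward; lengths in m; the calibration is good to about 2 mm. A picture is of the moment at which its call begins: read the wrist's pose just before it. get_calibration takes no time and is no camera call; for the wrist camera it gives the pose at the moment of the call.
A pose or a line that the arm cannot do raises env.IKError and nothing moves.
- env.hand_in(): hands the job in; it is judged then, once.
The state is a dict: "clock": time; "qpos": joint angles; "dq": joint speeds; "joint_torque": joint torques, N m; "position": TCP position; "orientation": TCP orientation; "contact_force": force on the tool from outside, world axes, zero at the start; "wrist_torque": the same for the moment, N m; "gripper_width": opening from 0.0 (shut) to 1.0 (fully open); "gripper_force": force on a finger pad.
Only numpy, scipy, OpenCV 4.12 (cv2) and the standard library are available. Lean on these libraries where they do the work, as an engineer would, in place of code of your own. Each camera call takes 0.05 s, during which the arm holds its last target. There are 200 camera calls.

## Working session

There is one attempt and no reset: what is moved stays moved. The work goes in short steps, each a Python script; the robot and the scene stay as the last script left them, time stands still between calls to the robot, and variables do not carry over. Pictures are saved under pics/ and viewed, at most 10 in all, crops included, and the job is handed in when it is done.

```bash
mkdir -p pics; ls; python3 - <<'E'
from workcell import env
import cv2,numpy as np
for n in("top","side"):
    cv2.imwrite(f"pics/{n}0.png",env.snapshot(n)); c=env.get_calibration(n); print(n,c)
s=env.state();print(s["clock"],s["position"],s["orientation"])
E
```

```text
pics
top {'fov_y': 53.50353540603249, 'cx': 282.3520435578097, 'cy': 202.31106493302704, 'rvec': array([ 2.19056637, -2.18755175,  0.05433017]), 'tvec': array([0.0736501 , 0.51139674, 1.26860013])}
side {'fov_y': 47.84140855851183, 'cx': 278.1718678852521, 'cy': 208.10384289901867, 'rvec': array([ 1.08941272, -2.47120559,  0.93601319]), 'tvec': array([0.38697246, 0.327088  , 1.17126706])}
0.1 [ 0.25744973 -0.56914008  0.24174313] [-1.79932683e+02 -3.51322637e-03  2.43388941e+01]
```

View pics/top0.png

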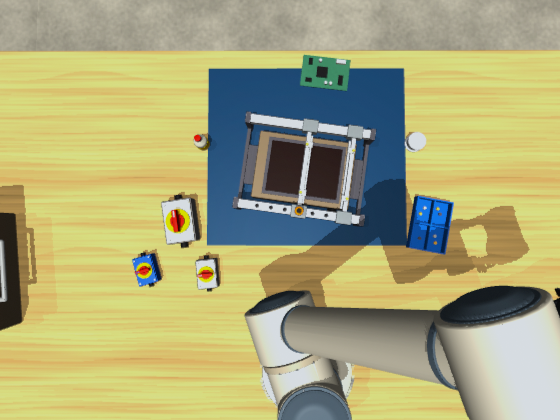

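View pics/side0.png

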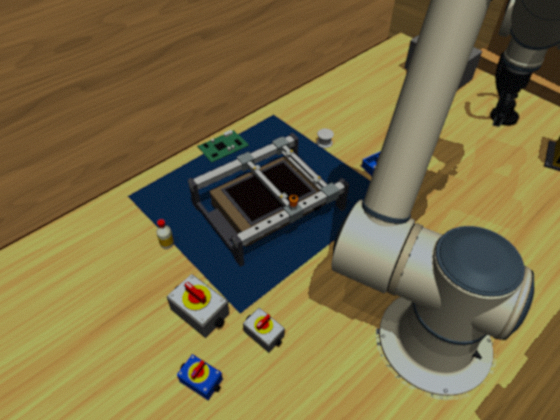

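Candidates for the isolator in the top view are the big grey one at (179,221), the small grey one at (207,273) and the blue one at (146,270). The larger grey one at (179,221) fits, because blue is excluded and the larger of the rest is meant. The orange knob is at about (299,211). I'll measure these and confirm with a crop.

```bash
cat > h.py <<'E'
import cv2,numpy as np
from workcell import env
def K(c): 
    f=210/np.tan(np.radians(c["fov_y"]/2)); return np.array([[f,0,c["cx"]],[0,f,c["cy"]],[0,0,1]])
def cast(c,uv,z):
    R=cv2.Rodrigues(np.array(c["rvec"]))[0]; o=-R.T@np.array(c["tvec"])
    d=R.T@np.linalg.inv(K(c))@np.array([uv[0],uv[1],1.]); return o+d*(z-o[2])/d[2]
def proj(c,p): return cv2.projectPoints(np.array([p],float),np.array(c["rvec"]),np.array(c["tvec"]),K(c),None)[0].ravel()
def two(c1,u1,c2,u2):
    P=[K(c)@np.c_[cv2.Rodrigues(np.array(c["rvec"]))[0],c["tvec"]] for c in(c1,c2)]
    X=cv2.triangulatePoints(P[0],P[1],np.array(u1,float).reshape(2,1),np.array(u2,float).reshape(2,1)).ravel(); return X[:3]/X[3]
def blobs(im,lo,hi,amin=15):
    h=cv2.cvtColor(im,cv2.COLOR_BGR2HSV); m=cv2.inRange(h,np.array(lo),np.array(hi))
    n,l,s,c=cv2.connectedComponentsWithStats(m)
    return [(c[i].round(2),s[i],(l==i)) for i in range(1,n) if s[i][4]>=amin]
E
python3 - <<'E'
from h import *
T=cv2.imread("pics/top0.png");S=cv2.imread("pics/side0.png")
ct,cs=env.get_calibration("top"),env.get_calibration("side")
for nm,im in(("top",T),("side",S)):
    for lab,lo,hi in(("red",(0,200,120),(6,255,255)),("orange",(7,180,110),(17,255,255)),("yel",(24,220,180),(32,255,255))):
        for c,s,_ in blobs(im,lo,hi): print(nm,lab,c,s)
a=cv2.resize(T[185:300,120:230],None,fx=4,fy=4,interpolation=2); b=cv2.resize(T[185:235,225:385],None,fx=4.5,fy=4.5,interpolation=2)
w=max(a.shape[1],b.shape[1]);cv2.imwrite("pics/crop1.png",np.vstack([cv2.copyMakeBorder(x,0,0,0,w-x.shape[1],0) for x in(a[:370],b)]))
E
```

```text
top red [197.06 137.58] [194 135   7   6  31]
top red [174.3  221.98] [171 210   7  21  81]
top red [180.85 220.05] [179 215   5  12  39]
top red [143.4  269.83] [139 266  10   8  53]
top red [205.91 273.68] [202 270  10   8  56]
top yel [184.26 219.39] [177 209  12  23 107]
top yel [168.84 221.89] [166 212   8  20  75]
top yel [142.9 265.3] [137 263  14   8  40]
top yel [205.48 268.95] [199 267  14   6  42]
top yel [145.35 274.32] [138 269  14   9  37]
top yel [206.43 278.8 ] [200 276  13   6  30]
side red [160.65 222.53] [159 221   5   4  17]
side red [196.52 291.83] [186 286  18  13  81]
side red [192.58 298.69] [189 294  10   9  48]
side red [264.93 318.64] [261 315   9   9  28]
side red [265.11 325.11] [262 322   6   6  18]
side red [199.25 365.96] [196 361   8  11  28]
side red [200.25 372.9 ] [197 369   6   8  20]
side orange [293.34 199.69] [290 196   8   7  29]
side orange [199.76 290.59] [193 286  12  11  17]
side orange [191.58 299.37] [188 293  12  11  19]
side orange [200.93 373.73] [196 368   8  10  15]
```

View pics/crop1.png

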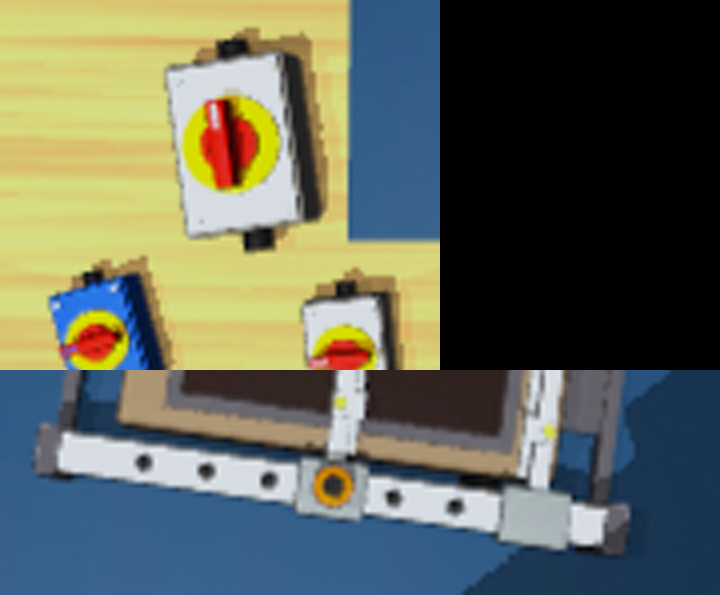

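The crop confirms it. The large grey box has its bar centre at about (174.3,221), disc centre at about (178,221) and glands at (178,196) and (184.5,245). The bar is in line with the glands, so it is ON. The knob ring is at (299,210.8) and the next hole to its left is at (284.8,209.4).

```bash
python3 - <<'E'
from h import *
T=cv2.imread("pics/top0.png");S=cv2.imread("pics/side0.png")
ct,cs=env.get_calibration("top"),env.get_calibration("side")
h=cv2.cvtColor(T,cv2.COLOR_BGR2HSV)
def pts(im,box,lo,hi):
    x,y,w,hh=box; m=cv2.inRange(cv2.cvtColor(im,cv2.COLOR_BGR2HSV),np.array(lo),np.array(hi)); k=np.argwhere(m[y:y+hh,x:x+w])[:,::-1]+[x,y]; return k.astype(np.float32)
disc=np.vstack([pts(T,(160,205,34,32),(22,180,120),(34,255,255)),pts(T,(160,205,34,32),(0,180,80),(10,255,255))])
e=cv2.fitEllipse(cv2.convexHull(disc)); print("disc",e,cast(ct,e[0],.075))
bar=pts(T,(168,205,10,30),(0,200,150),(6,255,255)); print("bar",cv2.minAreaRect(bar),cast(ct,(174.3,221),.109))
g=[cast(ct,u,.04) for u in((178,196.25),(184.5,245))];d=g[0]-g[1];print("glands",g,np.linalg.norm(d),np.degrees(np.arctan2(d[1],d[0])))
k=pts(T,(290,202,18,18),(8,150,80),(20,255,255));print("knob",cv2.minEnclosingCircle(k))
kn=cv2.minEnclosingCircle(k)[0]; print(cast(ct,kn,.153))
ks=pts(S,(285,190,18,20),(5,150,60),(20,255,255));print("kside",cv2.minAreaRect(ks)[0],"tri",two(ct,kn,cs,ks.mean(0)))
c=lambda x,y:(225+x/4.5,185+(y-370)/4.5)
H=[cast(ct,c(*u),.107) for u in((144,462),(206,471),(269,480),(393,498),(456,507))]
print(np.array(H).round(4)); d=H[0]-H[-1]; print(np.linalg.norm(d),np.degrees(np.arctan2(d[1],d[0]))-90)
print(env.solve_ik(g[0]*.5+g[1]*.5+[0,0,.26],[180,0,0]))
E
```

```text
disc ((177.2449951171875, 220.519775390625), (23.128345489501953, 23.735187530517578), 55.395179748535156) [0.45399697 0.38222162 0.075     ]
bar ((173.46923828125, 220.25387573242188), (20.217662811279297, 5.82963228225708), 82.87498474121094) [0.4521808  0.38178324 0.109     ]
glands [array([0.52787367, 0.39019378, 0.04      ]), array([0.38091502, 0.36827945, 0.04      ])] 0.14858359231173354 8.481393945885653
knob ((298.5, 210.125), 4.155292510986328)
[0.48199977 0.02899138 0.153     ]
kside (293.5, 200.5) tri [0.48227888 0.028748   0.1455002 ]
[[ 0.497   0.1462  0.107 ]
 [ 0.4913  0.1067  0.107 ]
 [ 0.4856  0.0667  0.107 ]
 [ 0.4743 -0.0119  0.107 ]
 [ 0.4687 -0.0518  0.107 ]]
0.19996926287800992 -8.138357326744128
[ 3.40688266e+01  2.27393280e+01  7.72372054e+01 -2.54444375e-14
  8.00234665e+01  1.24068827e+02]
```

Measurements agree with the given sizes: hole pitch 40 mm, knob in line with the holes, gland span 149 mm. The isolator is at (0.4535, 0.382) with yaw 8.5°, and the preheater yaw is −8.1°. Next I'll move above the isolator and refine with the wrist camera.

```bash
python3 - <<'E'
from h import *
env.reach([.4535,.382,.28],[180,0,8.5])
c=env.get_calibration("wrist"); im=env.snapshot("wrist"); cv2.imwrite("pics/w1.png",im)
s=env.state();print(s["clock"],s["position"],s["orientation"],s["qpos"],s["contact_force"])
print("exp bar",proj(c,[.4535,.382,.109]))
for lab,lo,hi in(("red",(0,190,90),(7,255,255)),("yel",(22,180,110),(34,255,255))):
    for p,st,m in blobs(im,lo,hi,150): print(lab,p,st,cv2.minAreaRect(np.argwhere(m)[:,::-1].astype(np.float32)))
E
```

```text
3.5417 [0.45387509 0.38159349 0.2799685 ] [ 1.79994644e+02 -1.05559830e-03  8.46201912e+00] [ 3.42896269e+01  2.37510703e+01  7.87948417e+01 -5.40983239e-03
  7.74554712e+01  1.15828783e+02] [ 0.81905672  0.53338346 -0.14506734]
exp bar [276.88834    192.92907763]
red [276.23 193.71] [268 162  16  56 445] ((275.50341796875, 189.41680908203125), (14.612319946289062, 55.24372863769531), 2.385944128036499)
red [288.18 185.01] [284 172  10  28 153] ((288.5, 185.5), (27.0, 9.0), 90.0)
yel [276.33 182.13] [ 247  154   60   59 1443] ((276.4827575683594, 182.79310607910156), (59.309242248535156, 57.547584533691406), 3.3664605617523193)
yel [193.84 271.01] [182 260  20  28 165] ((192.8613739013672, 272.0565490722656), (28.93133544921875, 14.707072257995605), 74.93151092529297)
yel [317.18 291.32] [301 285  33  18 250] ((316.4803771972656, 292.6308898925781), (15.861383438110352, 32.23649597167969), 84.47245788574219)
```

View pics/w1.png

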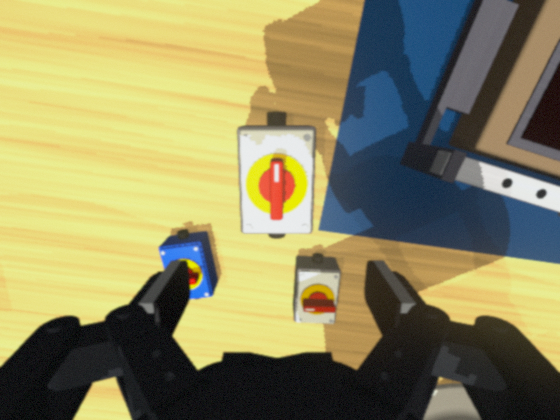

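The wrist view shows the large grey isolator with disc centre at about (276.5,183) and the bar upright from about (277,160) to (277,218). The bar is in line with the glands at (277,118) and (277,236).

```bash
python3 - <<'E'
from h import *
c=env.get_calibration("wrist")
print("disc",cast(c,(276.5,183),.075),"bar",cast(c,(276.5,189.4),.109))
g=cast(c,(277,118),.04)-cast(c,(277,236),.04); print(np.degrees(np.arctan2(g[1],g[0])))
P=np.array([.4535,.382,0]); P[:2]=cast(c,(276.5,183),.075)[:2]
env.grip(0.6)
env.move_l([P[0],P[1],.13],[180,0,8.5],v=.15)
hit=env.move_l([P[0],P[1],.095],v=.06,force_limit=12)
w0=env.state()["gripper_width"]
env.grip(0,30); s=env.state()
print(P,hit,s["clock"],s["position"],w0,s["gripper_width"],s["gripper_force"],s["contact_force"],s["wrist_torque"])
E
```

```text
disc [0.45673104 0.38295065 0.075     ] bar [0.45714311 0.38298717 0.109     ]
8.446860671262925
[0.45673104 0.38295065 0.        ] False 6.275 [0.45690784 0.38287829 0.09535117] 0.6025050251658437 0.156614271110539 31.957839131355286 [-0.48191582 -2.5622755   6.11759557] [-0.59426929  0.00461662 -0.09533415]
```

Holding the bar: width 13.3 mm against 14 expected. Now the anticlockwise turn.

```bash
python3 - <<'E'
from h import *
P=env.state()["position"]
for a in(30,60,90):
    env.move_l(P,[180,0,8.5+a],v=.15); s=env.state()
    print(a,round(s["clock"],2),s["position"].round(4),s["orientation"][2].round(1),s["gripper_width"].round(3),s["contact_force"].round(1),s["wrist_torque"].round(2))
env.grip(.6); env.pause(.2)
env.move_l([P[0],P[1],.25],v=.2)
c=env.get_calibration("wrist"); im=env.snapshot("wrist"); cv2.imwrite("pics/w2.png",im[:,:]); print(env.state()["clock"],env.state()["qpos"])
cv2.imwrite("pics/top2.png",env.snapshot("top"))
for p,st,m in blobs(im,(0,190,90),(7,255,255),150): print(p,st,cv2.minAreaRect(np.argwhere(m)[:,::-1].astype(np.float32)))
E
```

```text
Traceback (most recent call last):
AttributeError: 'float' object has no attribute 'round'
```

```bash
python3 - <<'E'
from h import *
P=env.state()["position"]
for a in(60,90):
    env.move_l(P,[180,0,8.5+a],v=.15); s=env.state()
    print(a,s["clock"],s["position"],s["orientation"][2],s["gripper_width"],s["contact_force"],s["wrist_torque"])
env.grip(.6); env.pause(.2)
env.move_l([P[0],P[1],.25],v=.2)
c=env.get_calibration("wrist"); im=env.snapshot("wrist"); cv2.imwrite("pics/w2.png",im[:,:]); print(env.state()["clock"],env.state()["qpos"])
for p,st,m in blobs(im,(0,190,90),(7,255,255),150): print(p,st,cv2.minAreaRect(np.argwhere(m)[:,::-1].astype(np.float32)))
E
```

```text
60 7.625 [0.4553925  0.38455981 0.09548888] 68.5119990175796 0.15219743582495357 [-7.68809463  6.20807396  3.01014484] [1.47041885 1.57154556 0.24415711]
90 8.3 [0.45433877 0.38458839 0.09544393] 98.50451389625555 0.15556424058146986 [-15.14413862   8.87247957   6.28080811] [1.66210608 2.71991811 0.07396977]
9.925 [3.43283595e+01 2.56250871e+01 8.07999839e+01 4.33207087e-04
 7.37059250e+01 2.58285165e+01]
[139.92  66.61] [133  40  16  46 317] ((138.15167236328125, 63.15730285644531), (46.54592514038086, 10.268585205078125), 77.00537872314453)
[153.18  64.49] [146  53  14  25 176] ((153.765380859375, 63.973079681396484), (25.259267807006836, 9.209108352661133), 74.74488067626953)
[274.89 198.38] [ 257  167   38   63 1048] ((273.80096435546875, 197.29010009765625), (37.25555419921875, 59.34457015991211), 24.145544052124023)
[126.77 241.58] [122 221  10  37 224] ((126.5, 239.0), (36.0, 9.0), 90.0)
[491.04 283.79] [483 276  17  16 204] ((491.10003662109375, 283.8000183105469), (15.205260276794434, 15.652474403381348), 26.56505012512207)
```

View pics/w2.png

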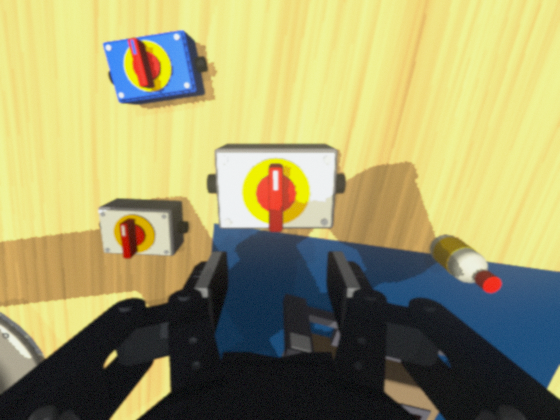

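The bar now lies across the box, from (276,165) to (276,230), so the isolator is OFF. Next is the knob.

```bash
python3 - <<'E'
from h import *
env.reach([.481,.028,.26],[180,0,-8.1])
env.pause(.3)
c=env.get_calibration("wrist"); im=env.snapshot("wrist"); cv2.imwrite("pics/w3.png",im)
s=env.state();print(s["clock"],s["position"],s["orientation"],s["contact_force"])
print("exp knob top",proj(c,[.481,.028,.153]))
for p,st,m in blobs(im,(6,150,70),(18,255,255),60): 
    o=cv2.minEnclosingCircle(np.argwhere(m)[:,::-1].astype(np.float32)); print(p,st,o,cast(c,o[0],.153))
E
```

```text
11.6167 [0.48106135 0.02835545 0.25996495] [-1.79998252e+02  1.01460199e-03 -8.04843910e+00] [ 0.19472958 -0.24531675  0.22511724]
exp knob top [278.25860403 210.64396196]
[277.14 205.79] [264 191  27  32 511] ((277.0, 206.4516143798828), 15.580610275268555) [0.48477469 0.02853181 0.153     ]
```

View pics/w3.png

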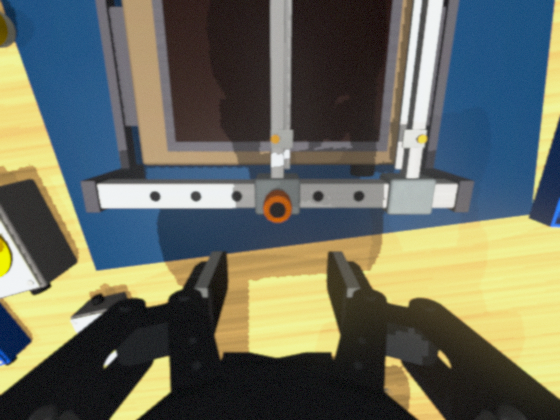

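The knob ring is centred at about (277.5,209), over the front sleeve at (278,195). That casts to x ≈ 0.482, y ≈ 0.0285, which agrees with the top view. I'll descend and grip.

```bash
python3 - <<'E'
from h import *
def rep(t):
    s=env.state();print(t,s["clock"],s["position"],s["gripper_width"],s["gripper_force"],s["contact_force"])
x,y=.4815,.0287
env.move_l([x,y,.175],v=.15)
print(env.move_l([x,y,.133],v=.06,force_limit=10)); rep("down")
env.grip(0,40); rep("grip")
P=env.state()["position"]
env.move_l([P[0],P[1],P[2]+.0135],v=.04); env.pause(.2); rep("lift")
cv2.imwrite("pics/s4.png",env.snapshot("side")[150:260,180:380].repeat(3,0).repeat(3,1))
E
```

```text
False
down 13.1833 [0.48165145 0.02868999 0.13312696] 0.596812031891256 0.0 [0.81928272 0.270352   0.28877215]
grip 13.5333 [0.48172397 0.02870055 0.13344183] 0.2772347588022494 38.86622965335846 [-1.11823702  0.45535351  4.67760149]
lift 14.2333 [0.48167584 0.02870262 0.14677405] 0.2750159735553012 39.59333539009094 [ 1.02040725 -0.45650881 -7.89257593]
```

View pics/s4.png

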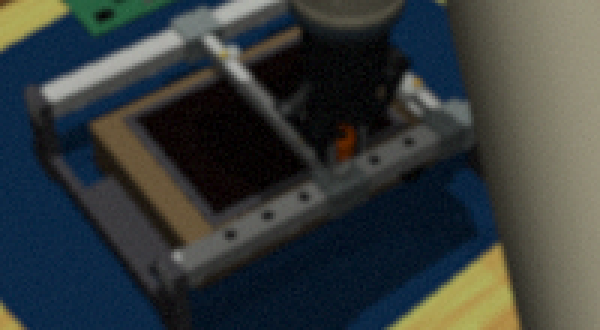

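The knob (orange at about (345,140) in the crop) is held, and the −7.9 N pull matches the spring at about 13 mm of lift. Now slide and lower.

```bash
python3 - <<'E'
from h import *
def rep(t):
    s=env.state();print(t,s["clock"],s["position"],s["gripper_width"],s["gripper_force"],s["contact_force"])
P=np.array(env.state()["position"]); d=np.array([.1415,.990,0]);d/=np.linalg.norm(d)
Q=P+.040*d
env.move_l(Q,v=.04); env.pause(.2); rep("slid")
print(env.move_l(Q-[0,0,.0140],v=.03,force_limit=20)); env.pause(.3); rep("down")
c=env.get_calibration("side"); cv2.imwrite("pics/s5.png",env.snapshot("side")[150:260,180:380].repeat(3,0).repeat(3,1))
E
```

```text
slid 15.6333 [0.48725375 0.0682068  0.14675635] 0.27459143363986455 39.66403305530548 [ 0.54053639  1.8797854  -8.02223339]
True
down 16.4083 [0.48728541 0.06824375 0.13333653] 0.27922558958151644 41.83600902557373 [-3.4143924   0.21931487 14.89960932]
```

View pics/s5.png

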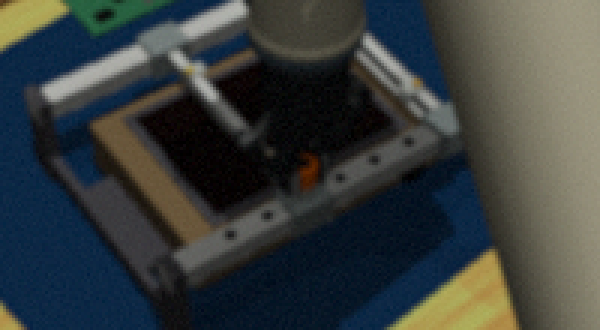

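The pin is home. Two open holes remain to the left of the sleeve, at (230,234) and (268,215), where there were three before. TCP height is back at 0.1333 m, against 0.1334 when first gripped, with a 15 N push on the stop and 42 N grip; a pin resting on the tube would have stopped 10 mm higher.

```bash
python3 -c "
from workcell import env
print(env.hand_in())"
```

```text
the job is handed in; nothing more can be done
None
```

The job is handed in, though no verdict was returned: the isolator is OFF, the crossbar is one hole further open with the pin home, and the gripper is still holding the knob down.

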